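# Close the berry punnet and push the chill drawer shut

### The arm

A 6-joint arm with a two-finger parallel gripper is mounted at the origin on the work surface. World frame = base frame: x ahead of the robot, y to its left, z up, the work surface at z = 0. Lengths are in m, angles in degrees, forces in N, time in s.
With the tool pointing down it reaches from about 0.25 to 0.725 m from the base axis. Payload 9.7 kg.
Tool frame: the origin (TCP) lies on the centre line of the jaws, within the pads' length; the fingertips stand 19 mm ahead of it and the grasp point (between the pads) is the TCP (bot.tcp_to_tips is the z of the fingertips in the tool frame, in m); z points along the fingers, y is the line along which they close (so a half turn about z gives the same grasp; the last joint's range is limited). The gripper opens to 85 mm and grips with 20 to 120 N. Pads are 22 mm wide; open, the fingers measure 114 mm over their backs; the gripper's body (76 mm by 85 mm) begins 54 mm behind the grasp point. The pads swing forward as they close: fully open they stand 13 mm farther back than shut.
Start: joints at [0, 4.979, 10.078, 95.1, 0, 90], TCP at [0.55, -0, 0.25] pointing down, gripper open.
Joint ranges: [-179.16, 179.16], [-48.56, 103.87], [-65.8, 70.77], [-126.05, 130.52], [-82.76, 87.17], [-180, 180]. Speed limits (degrees/s): [127.2, 127.2, 147.25, 180, 180, 180].

### API

Orientations are given as [roll, pitch, yaw] about the fixed x, y, z axes, in that order (R = Rz(yaw) Ry(pitch) Rx(roll)).
In Python, from workcell import bot gives the robot as it stands. The module is installed in compiled form; this text tells all that it offers.
- The arm moves only by the tool play_rows, never from a script. Its argument "increments" is a list of rows, each an object with "slide": the shift along the tool's x, y, z in mm, a list of three; "angular": the turn, a rotation vector about the tool's x, y, z in degrees, a list of three; "claw": the opening, from -1 (shut) to 1 (fully open). In form: [{"slide": [x, y, z], "angular": [rx, ry, rz], "claw": claw}, ...]. A call has 1 to 8 rows; each row shifts and turns the commanded pose from where the row before left it, along the tool's axes as they then stand; what a row does not reach is not made up. A row lasts 1/10 s, in which the tool goes at most 50 mm and 8.59 degrees, less where a joint would pass 70% of its speed; a pose out of reach is approached as far as the arm can. A call is refused whole if a number of a shift passes 50 or a number of a turn 8.59, either way. A call with a gripper value outside its range is refused whole. The fingers move at their own pace and stop on an object; "squeeze" is the grip in N (left out, the last holds). Time passes only in rows, so rows that do not move let the fingers close. It gives the time, the measured TCP pose, the force, the opening and the grip force at its end, in the units of the state.
- bot.get_obs(): the state, without advancing time (a new reading comes with each control period).
- bot.camera(name): name is "scene" or "side" or "wrist"; returns the picture (420x560x3 uint8, red, green, blue); there is no depth.
- bot.camera_info(name): a dict with "fovy" (degrees; the focal length in pixels is half the picture's height over the tangent of half this angle, whatever the lens; pixels are square), "cx", "cy" (the principal point, pixels), "R" (3x3) and "t" (3): a world point X has camera coordinates R X + t. Camera axes: x right, y down, z forward; pixel columns grow to the right and rows downward; lengths in m; the calibration is good to about 2 mm. A picture is of the moment at which its call begins: read the wrist's pose just before it. camera_info takes no time and is no camera call; for the wrist camera it gives the pose at the moment of the call.
- bot.job_done(): hands the job in; it is judged then, once.
The state is a dict: "time": time; "q": joint angles; "qd": joint speeds; "joint_efforts": joint torques, N m; "ee_pos": TCP position; "tcp_rot": TCP orientation; "wrist_force": force on the tool from outside, world axes, zero at the start; "torque": the same for the moment, N m; "opening": finger opening in m; "grasp_force": force on a finger pad.
Only numpy, scipy, OpenCV 4.12 (cv2) and the standard library are available. Lean on these libraries where they do the work, as an engineer would, in place of code of your own. Each camera call takes 0.05 s, during which the arm holds its last target. There are 200 camera calls.

### The job

The strawberries have to go back into the cold. With the fingertips only, gripping nothing, gently push the strawberry punnet's clear lid over until it lies fully closed, then push the chill drawer it sits in fully shut. Leave the glass bowl, the cake tin and the spatula where they are.

Things in the scene. Friction and masses are not known exactly. Their poses are not given: they have to be found in the camera images.
- chiller: Low metal chilled drawer unit fixed to the steel counter, 260 mm deep (x), 300 wide (y), 130 high. Origin: centre of its underside, on the counter. Its -x axis points out of its open front, towards the robot; the drawer slides along this x. Front plane at x = -130 mm.
- drawer (a joint): The drawer's opening, m: 0 = fully shut, grows as it comes out to the unit's -x, stop at 0.19. Starts 0.155 to 0.185. Slides with 2.5 N of friction plus a little damping, stays where it is left, no latch. White sides, top 64 mm above the counter.
- lid (a joint): Angle of the punnet's clear lid (teal rim), rad: 0 = closed, level on the rim; 1.57 = upright; stop at 1.95, leaning out to the unit's +y. Starts 1.2 to 1.85. The hinge runs along the unit's x on the punnet's +y rim: the lid closes by swinging over to -y and down. Stiff hinge (0.06 N m of friction, 0.6 N at 100 mm): it stays at any angle, no latch.
- drawer_front (a point): Centre of the outer face of the drawer's blue front panel, 70 mm above the counter; axes as the unit's. Panel 16 mm thick, 296 wide, from 20 to 120 mm above the counter, no handle (the dark strip is a shallow recess). When shut it lies at x = -146 mm, y = 0 in the unit's frame; else farther out by the opening.
- punnet (a point): Centre of the mouth of the clear strawberry punnet, at rim height, 84 mm above the counter; axes as the unit's. Fixed in the drawer behind the front panel, 120 mm along x, 140 along y. In the unit's frame at x = -65 mm minus the drawer's opening, y = +20 mm. Fixed cartons up to 74 mm high stand at its -y side.
- lid_hinge (a point): Middle of the lid's hinge line, at its underside, 84 mm above the counter; at x = -65 mm minus the drawer's opening, y = +90 mm in the unit's frame. Axes turn with the lid: x along the hinge, -y from hinge to free edge, z out of the outer face (up when closed).
- lid_edge (a point): Middle of the lid's free edge on the outer face; axes as lid_hinge. The lid is a plate 124 mm along the hinge, 142 mm from hinge to free edge, 4 mm thick.
- bowl: Loose glass bowl of strawberries, 126 mm across, 55 mm high, beside the unit; leave alone. Origin: centre of its underside.
- cake_tin: Loose round aluminium cake tin with a sponge in it, 196 mm across, 55 mm high, beside the unit, bowl on one side and tin on the other; leave alone. Origin: centre of its underside.
- spatula: Loose spatula, 240 mm long, lying on the counter nearer the robot, to its right; leave alone. Origin: under its middle.

How it is judged (in metres and radians):
On the way, in this order (a step that is already met when the one before it is completed fails the run):
1. the punnet's lid is closed while the drawer is still out (value of joint lid below 0.08 rad and value of joint drawer above 0.1 m), for 0.2 s.
2. the drawer is pushed fully shut with the lid closed (value of joint lid below 0.08 rad and value of joint drawer below 0.005 m), for 0.2 s.
At the end, for the whole second after the job is handed in: Lid closed within 0.08 rad, drawer shut within 5 mm, both at rest; bowl, cake tin and spatula within 25 mm of where they stood (all of step 2 and velocity of joint drawer between -0.01 and 0.01 m/s and velocity of joint lid between -0.05 and 0.05 rad/s and distance of each of bowl, cake_tin, spatula from where it was at the start of the episode below 0.025 m); the robot touches nothing.
It fails at once if the bowl, cake tin or spatula is lifted or moved more than 25 mm (distance of any of bowl, cake_tin, spatula from where it was at the start of the episode above 0.025 m).
It fails at once if the drawer is pushed more than 30 mm while the punnet's lid still stands open (value of joint lid above 0.35 rad and distance of drawer_front from where it was at the start of the episode above 0.03 m).
It fails at once if the lid or the drawer's front panel is gripped between the fingers ((x of the grasp point in the frame of lid_edge between -0.075 and 0.075 m and y of the grasp point in the frame of lid_edge between -0.015 and 0.15 m and z of the grasp point in the frame of lid_edge between -0.012 and 0.005 m and contact force between the fingers and anything else above 3 N) or (x of the grasp point in the frame of drawer_front between -0.001 and 0.017 m and y of the grasp point in the frame of drawer_front between -0.16 and 0.16 m and z of the grasp point in the frame of drawer_front between -0.05 and 0.065 m and contact force between the fingers and anything else above 3 N)).
It fails at once if another part of the arm than the fingers pushes on the unit, drawer or lid (contact force between the arm and chiller above 5 N).
It fails at once if rough handling: anything pressed with more than 40 N, the drawer slammed (over 0.5 m/s) or the lid flung (over 5 rad/s) (contact force between the fingers and anything else above 40 N or velocity of joint drawer below -0.5 m/s or velocity of joint lid below -5 rad/s).
It also fails if it takes over 48 s, if anything falls off the work surface, if the arm or the gripper's body presses on something with over 40 N, if the wrist force passes 120 N, or if a joint passes its speed limit or range.

## Working session

There is one attempt and no reset: what is moved stays moved. The work goes in short steps, Python scripts to look and compute and a tool call to move; the robot and the scene stay as the last step left them, time stands still between calls to the robot, and variables do not carry over. Pictures are saved under pics/ and viewed, at most 10 in all, crops included, and the job is handed in when it is done.

Besides the shell and the picture viewer there is one more tool, called after "Request:" as name(argument=value, ...) on one line, values as JSON. play_rows: Moves the arm, as the interface text tells. Its arguments: {"type":"object","properties":{"increments":{"type":"array"},"squeeze":{"type":"number"}},"required":["increments"]}

```bash
mkdir -p pics; python3 - <<'E'
from workcell import bot
import cv2
for n in ("scene","side"):
    im=bot.camera(n); cv2.imwrite(f"pics/{n}0.png",cv2.cvtColor(im,cv2.COLOR_RGB2BGR)); print(n,bot.camera_info(n))
print(bot.get_obs())
E
```

```text
scene {'fovy': 53.39492346422354, 'cx': 282.4125855586885, 'cy': 209.00207795292732, 'R': array([[-0.76043211,  0.64924537,  0.01494817],
       [ 0.33384186,  0.41055048, -0.84852691],
       [-0.55703915, -0.64025679, -0.52894105]]), 't': array([ 0.43893122, -0.11728977,  1.49908197])}
side {'fovy': 56.93939584054214, 'cx': 285.95854288050657, 'cy': 205.34027298442598, 'R': array([[-0.95916962, -0.28279027,  0.0048273 ],
       [-0.22191688,  0.74189814, -0.6327243 ],
       [ 0.17534691, -0.60796119, -0.77436209]]), 't': array([0.55086715, 0.17144831, 0.8225153 ])}
{'time': 0.1, 'q': array([-1.19232754e-03,  5.00888048e+00,  1.00399216e+01,  9.51010816e+01,
       -6.34912970e-04,  9.00018852e+01]), 'qd': array([-0.06298743, -0.05952993,  0.22473421, -0.05813033,  0.0904151 ,
       -0.00922815]), 'joint_efforts': array([ 5.47294949e-04, -5.21561801e+01,  4.65652657e+01,  1.59993977e-02,
       -1.19309320e-06, -5.24902489e-06]), 'ee_pos': array([ 5.49812858e-01, -1.43892599e-05,  2.49653332e-01]), 'tcp_rot': array([-1.79929960e+02,  6.37217087e-04,  8.99969232e+01]), 'wrist_force': array([-0.19304884,  0.18328889,  0.16646879]), 'torque': array([-0.05005361, -0.02543211,  0.01494288]), 'grasp_force': 0.0, 'opening': 0.085332998658943}
```

View pics/scene0.png

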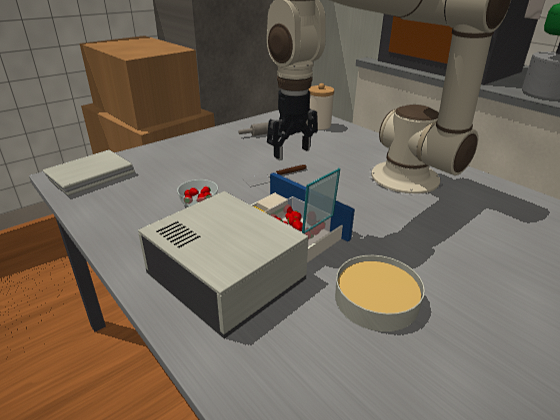

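View pics/side0.png

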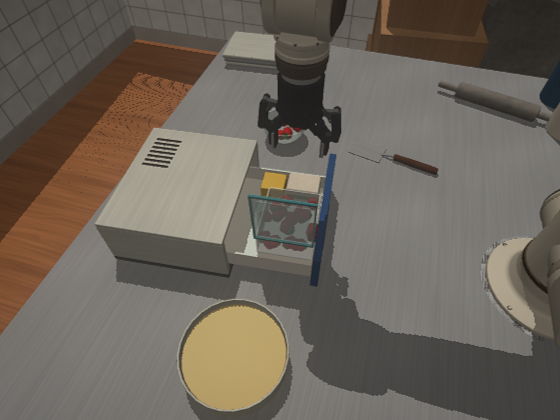

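The scene view shows the unit at (225,255), the drawer out with the lid upright near (320,200), the tin at (380,290) and the bowl at (198,190). The side view shows the unit roof corners at about (155,130), (257,140), (233,268) and (103,223), the blue panel at (325,220) and the lid at (285,220). I'll enlarge both.

```bash
python3 - <<'E'
import cv2
a=cv2.imread("pics/side0.png")[120:300,90:350]; cv2.imwrite("pics/s1.png",cv2.resize(a,None,fx=3,fy=3,interpolation=cv2.INTER_CUBIC))
a=cv2.imread("pics/scene0.png")[150:340,130:370]; cv2.imwrite("pics/s2.png",cv2.resize(a,None,fx=3,fy=3,interpolation=cv2.INTER_CUBIC))
E
```

```text
(no output)
```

View pics/s1.png

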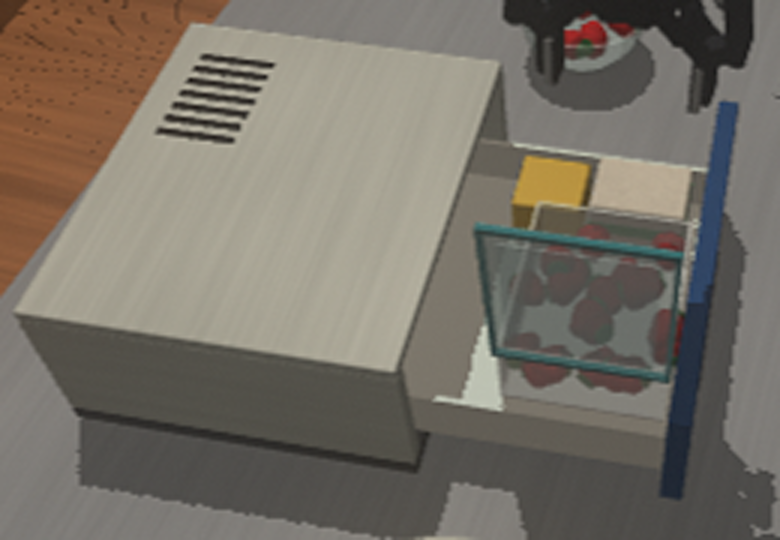

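View pics/s2.png

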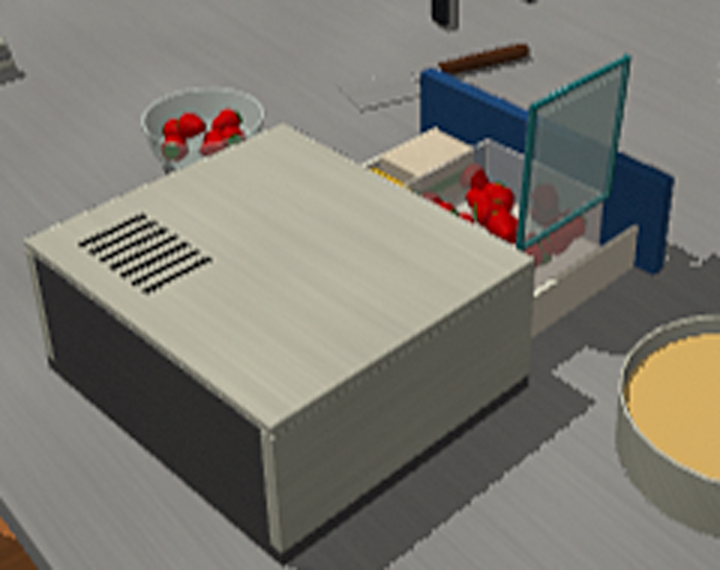

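```bash
cat > fit.py <<'E'
from workcell import bot
import numpy as np
from scipy.optimize import least_squares
def proj(n,X):
    c=bot.camera_info(n); f=210/np.tan(np.radians(c["fovy"]/2)); p=X@np.array(c["R"]).T+c["t"]
    return np.c_[c["cx"]+f*p[:,0]/p[:,2], c["cy"]+f*p[:,1]/p[:,2]]
def W(p,U):
    c,s=np.cos(p[2]),np.sin(p[2]); return np.c_[p[0]+c*U[:,0]-s*U[:,1],p[1]+s*U[:,0]+c*U[:,1],U[:,2]]
def lid(p,x,r,h=0): # r from hinge along lid, h out of outer face
    a=p[4]; return [-.065-p[3]+x,.09-r*np.cos(a)+h*np.sin(a),.084+r*np.sin(a)+h*np.cos(a)]
E
python3 - <<'E'
from fit import *
roof=[[.13,-.15,.13],[-.13,-.15,.13],[-.13,.15,.13],[.13,.15,.13]]
def pts(p): return np.array(roof+[lid(p,.062,.142),lid(p,-.062,.142),lid(p,.062,0),lid(p,-.062,0)]+[[-.146-p[3],.148,.02],[-.13-p[3],.148,.02]])
side=np.array([[192,24],[499,63],[397,373],[17,315],[475,226],[684,253],[496,354],[668,380],[683,497],[661,495]])/3+[90,120]
sc=np.array([[25,242],[283,125],[533,260],[268,430],[530,104],[629,58],[521,247],[608,193]])/3+[130,150]
def res(p):
    P=W(p,pts(p)); return np.r_[proj("side",P)-side,proj("scene",P[:8])-sc].ravel()
best=min((least_squares(res,[.6,0,y,.17,1.5],loss="soft_l1") for y in (-2,-1,0,1,2,3)),key=lambda s:s.cost)
p=best.x; print(p,best.cost); print(res(p).reshape(-1,2).round(1)); np.save("p.npy",p)
print(W(p,np.array([lid(p,0,.142),lid(p,0,0),[-.146-p[3],0,.07],[-.146,0,.07],[-.13-p[3],.148,.07],[-.13-p[3],-.148,.07]])).round(3))
E
```

```text
[0.79510951 0.03996663 0.10852218 0.17340859 1.63560105] 14.119504377579975
[[-0.8 -0.6]
 [ 0.9 -0.6]
 [-0.7  0.8]
 [-2.4 -0. ]
 [ 0.2 -0.1]
 [ 0.4  0.7]
 [-1.  -1.2]
 [ 1.5 -0.7]
 [ 0.   2.2]
 [-0.4  1.6]
 [-1.  -1.2]
 [-0.3 -1.3]
 [ 1.2 -1. ]
 [ 1.2 -0.8]
 [ 0.3 -0.1]
 [-0.4 -1.7]
 [-2.1  0.8]
 [-0.7 -0.2]]
[[ 0.547  0.113  0.226]
 [ 0.548  0.104  0.084]
 [ 0.478  0.005  0.07 ]
 [ 0.65   0.024  0.07 ]
 [ 0.477  0.154  0.07 ]
 [ 0.51  -0.14   0.07 ]]
```

Request:
play_rows(increments=[{"slide":[0,0,-30],"angular":[0,0,0],"claw":-1},{"slide":[0,0,-30],"angular":[0,0,0],"claw":-1},{"slide":[40,0,0],"angular":[0,0,0],"claw":-1},{"slide":[45,0,0],"angular":[0,0,0],"claw":-1},{"slide":[45,0,0],"angular":[0,0,0],"claw":-1},{"slide":[40,0,0],"angular":[0,0,0],"claw":-1},{"slide":[0,0,0],"angular":[0,0,0],"claw":-1},{"slide":[0,0,0],"angular":[0,0,0],"claw":-1}])

```text
time: 0.9
ee_pos: [0.5498, 0.1708, 0.3097]
tcp_rot: [-179.9, 0.0, 90.1]
wrist_force: [0.2, -0.1, -0.4]
opening: 0.0001
grasp_force: 0.0
```

Request:
play_rows(increments=[{"slide":[0,0,30],"angular":[0,0,0],"claw":-1},{"slide":[0,0,30],"angular":[0,0,0],"claw":-1},{"slide":[0,0,30],"angular":[0,0,0],"claw":-1},{"slide":[0,0,0],"angular":[0,0,0],"claw":-1},{"slide":[0,0,0],"angular":[0,0,0],"claw":-1}])

```text
time: 1.4
ee_pos: [0.5499, 0.169, 0.221]
tcp_rot: [-180.0, 0.0, 89.9]
wrist_force: [0.1, 0.0, 1.0]
opening: 0.0002
grasp_force: 0.0
```

```bash
python3 - <<'E'
from fit import *
import cv2
im=np.vstack([np.hstack([bot.camera("side")[100:310,180:380],bot.camera("scene")[80:290,200:400]])])
cv2.imwrite("pics/b.png",cv2.resize(cv2.cvtColor(im,cv2.COLOR_RGB2BGR),None,fx=2,fy=2))
o=bot.get_obs(); print(o["ee_pos"],o["wrist_force"],o["time"],bot.tcp_to_tips)
p=np.load("p.npy")
# corner path for tip at r=.105, TCP target (half width 11 mm on -y side)
for a in (1.6356,1.4,1.2,1,.8,.6,.4,.2,.1,0):
    q=p.copy(); q[4]=a; c=W(q,np.array([lid(q,0,.105,.004)]))[0]; print(a,(c+[0,.011,bot.tcp_to_tips]).round(4))
E
```

```text
[0.55064567 0.16959553 0.22245677] [-0.04557164 -0.23706364  0.28975869] 1.5 0.019
1.6356 [0.5472 0.1253 0.2075]
1.4 [0.5499 0.1008 0.2072]
1.2 [0.5521 0.0805 0.2023]
1 [0.5541 0.0616 0.1935]
0.8 [0.556  0.0447 0.1811]
0.6 [0.5575 0.0307 0.1656]
0.4 [0.5587 0.02   0.1476]
0.2 [0.5594 0.0131 0.1278]
0.1 [0.5596 0.0112 0.1175]
0 [0.5597 0.0102 0.107 ]
```

View pics/b.png

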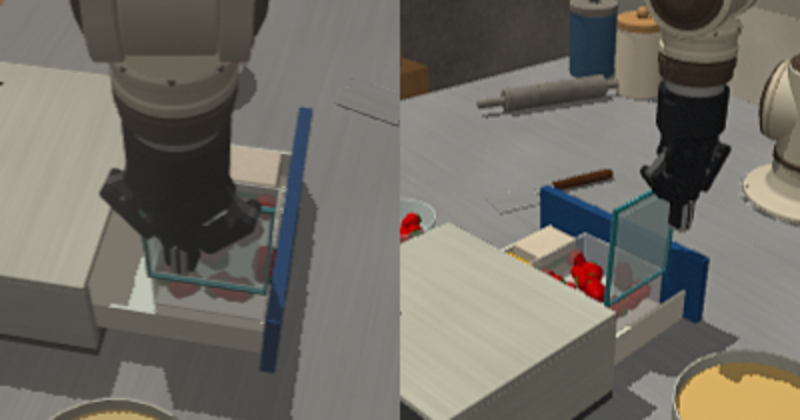

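The side and scene views show shut fingers on the outer (+y) side of the lid, clear of it. I'll follow the arc.

Request:
play_rows(increments=[{"slide":[-20,0,7],"angular":[0,0,0],"claw":-1},{"slide":[-20,0,6],"angular":[0,0,0],"claw":-1},{"slide":[-8,0,0],"angular":[0,0,0],"claw":-1},{"slide":[-8,0,0],"angular":[0,0,0],"claw":-1},{"slide":[-8,0,0],"angular":[0,0,0],"claw":-1},{"slide":[-8,0,1],"angular":[0,0,0],"claw":-1},{"slide":[-8,0,2],"angular":[0,0,0],"claw":-1},{"slide":[-9,1,2],"angular":[0,0,0],"claw":-1}])

```text
time: 2.3
ee_pos: [0.551, 0.0806, 0.2022]
tcp_rot: [180.0, -0.0, 90.0]
wrist_force: [0.4, 0.2, -1.1]
opening: 0.0003
grasp_force: 0.3
```

Request:
play_rows(increments=[{"slide":[-10,1,4],"angular":[0,0,0],"claw":-1},{"slide":[-10,1,5],"angular":[0,0,0],"claw":-1},{"slide":[-9,1,6],"angular":[0,0,0],"claw":-1},{"slide":[-8,1,6],"angular":[0,0,0],"claw":-1},{"slide":[-7,1,8],"angular":[0,0,0],"claw":-1},{"slide":[-7,1,8],"angular":[0,0,0],"claw":-1},{"slide":[-6,1,9],"angular":[0,0,0],"claw":-1},{"slide":[-5,0,9],"angular":[0,0,0],"claw":-1}])

```text
time: 3.1
ee_pos: [0.5581, 0.0185, 0.1463]
tcp_rot: [-180.0, 0.0, 90.0]
wrist_force: [-0.1, -0.5, -0.6]
opening: -0.0
grasp_force: 0.2
```

Request:
play_rows(increments=[{"slide":[-3,1,9],"angular":[0,0,0],"claw":-1},{"slide":[-2,0,8],"angular":[0,0,0],"claw":-1},{"slide":[-2,0,8],"angular":[0,0,0],"claw":-1},{"slide":[-1,0,7],"angular":[0,0,0],"claw":-1},{"slide":[0,0,3],"angular":[0,0,0],"claw":-1},{"slide":[0,0,2],"angular":[0,0,0],"claw":-1},{"slide":[0,0,0],"angular":[0,0,0],"claw":-1}])

```text
time: 3.8
ee_pos: [0.5589, 0.0111, 0.1102]
tcp_rot: [-180.0, -0.0, 90.0]
wrist_force: [-0.7, -1.1, -0.2]
opening: -0.0001
grasp_force: 0.0
```

```bash
python3 - <<'E'
from fit import *
import cv2
im=np.vstack([np.hstack([bot.camera("side")[100:310,180:380],bot.camera("scene")[80:290,200:400]])])
cv2.imwrite("pics/c.png",cv2.resize(cv2.cvtColor(im,cv2.COLOR_RGB2BGR),None,fx=2,fy=2))
o=bot.get_obs(); print(o["ee_pos"],o["wrist_force"],o["time"])
E
```

```text
[0.55912878 0.01109872 0.11056609] [-0.64779006  0.53898162  0.26137708] 3.9
```

View pics/c.png

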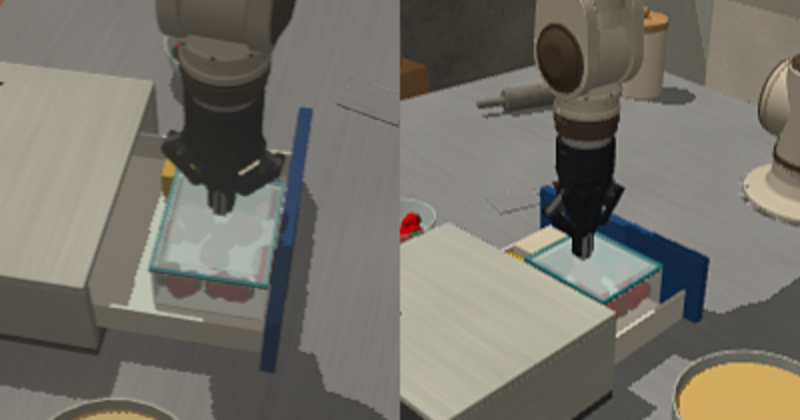

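The lid lies nearly level under the fingertips. I'll press down gently until the force rises.

Request:
play_rows(increments=[{"slide":[0,0,1],"angular":[0,0,0],"claw":-1},{"slide":[0,0,1],"angular":[0,0,0],"claw":-1},{"slide":[0,0,1],"angular":[0,0,0],"claw":-1},{"slide":[0,0,0],"angular":[0,0,0],"claw":-1}])

```text
time: 4.3
ee_pos: [0.559, 0.011, 0.1072]
tcp_rot: [-180.0, -0.0, 90.0]
wrist_force: [-0.1, 0.2, -0.1]
opening: 0.0002
grasp_force: 0.0
```

Request:
play_rows(increments=[{"slide":[0,0,0.5],"angular":[0,0,0],"claw":-1},{"slide":[0,0,0.5],"angular":[0,0,0],"claw":-1},{"slide":[0,0,0],"angular":[0,0,0],"claw":-1}])

```text
time: 4.6
ee_pos: [0.559, 0.011, 0.1069]
tcp_rot: [180.0, -0.0, 90.0]
wrist_force: [-2.1, 0.2, 4.8]
opening: 0.0003
grasp_force: 2.7
```

Request:
play_rows(increments=[{"slide":[0,0,-10],"angular":[0,0,0],"claw":-1},{"slide":[0,0,-35],"angular":[0,0,0],"claw":-1},{"slide":[0,0,-40],"angular":[0,0,0],"claw":-1},{"slide":[-4,-36,0],"angular":[0,0,0],"claw":-1},{"slide":[-4,-36,0],"angular":[0,0,0],"claw":-1},{"slide":[-4,-36,0],"angular":[0,0,0],"claw":-1},{"slide":[-1,-36,0],"angular":[0,0,0],"claw":-1},{"slide":[0,0,0],"angular":[0,0,-6.2],"claw":-1}])

```text
time: 5.4
ee_pos: [0.4121, -0.0021, 0.1926]
tcp_rot: [179.9, 0.0, 96.2]
wrist_force: [1.6, -0.1, 0.0]
opening: 0.0001
grasp_force: 0.0
```

Request:
play_rows(increments=[{"slide":[0,0,0],"angular":[-8.3,0,0],"claw":-1},{"slide":[0,0,0],"angular":[-8.3,0,0],"claw":-1},{"slide":[0,0,0],"angular":[-8.4,0,0],"claw":-1},{"slide":[0,-14,31],"angular":[0,0,0],"claw":-1},{"slide":[0,-14,31],"angular":[0,0,0],"claw":-1},{"slide":[0,-14,30],"angular":[0,0,0],"claw":-1},{"slide":[0,0,0],"angular":[0,0,0],"claw":-1}])

```text
time: 6.1
ee_pos: [0.4134, -0.0018, 0.0862]
tcp_rot: [155.4, -0.0, 96.2]
wrist_force: [-0.3, -0.3, -0.2]
opening: -0.0
grasp_force: 0.0
```

```bash
python3 - <<'E'
from fit import *
import cv2
im=np.vstack([np.hstack([bot.camera("side")[100:310,200:400],bot.camera("scene")[80:290,200:400]])])
cv2.imwrite("pics/d.png",cv2.resize(cv2.cvtColor(im,cv2.COLOR_RGB2BGR),None,fx=2,fy=2))
o=bot.get_obs(); print(o["ee_pos"],o["tcp_rot"],o["wrist_force"],o["time"])
E
```

```text
[ 0.41591554 -0.00190007  0.09132906] [1.54989695e+02 2.51934957e-03 9.62030174e+01] [ 0.49428834 -0.16227125  0.7913155 ] 6.2
```

View pics/d.png

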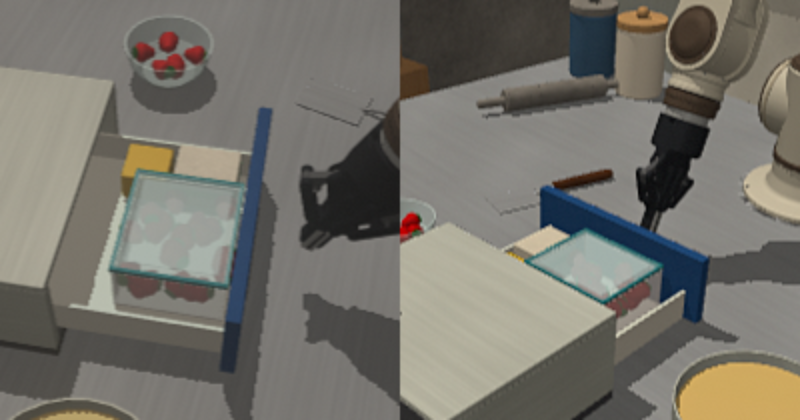

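The lid is flat and closed, the drawer is still out, and the fingers stand in front of the panel. Pushing now.

Request:
play_rows(increments=[{"slide":[0,13.6,6.3],"angular":[0,0,0],"claw":-1},{"slide":[0,13.6,6.3],"angular":[0,0,0],"claw":-1},{"slide":[0,9,4.2],"angular":[0,0,0],"claw":-1},{"slide":[0,9,4.2],"angular":[0,0,0],"claw":-1},{"slide":[0,9,4.2],"angular":[0,0,0],"claw":-1},{"slide":[0,9,4.2],"angular":[0,0,0],"claw":-1},{"slide":[0,13.6,6.3],"angular":[0,0,0],"claw":-1},{"slide":[0,13.6,6.3],"angular":[0,0,0],"claw":-1}])

```text
time: 7.0
ee_pos: [0.5159, 0.0089, 0.0908]
tcp_rot: [155.0, 0.0, 96.2]
wrist_force: [-2.6, -1.3, 2.1]
opening: -0.0003
grasp_force: 1.6
```

Request:
play_rows(increments=[{"slide":[0,13.6,6.3],"angular":[0,0,0],"claw":-1},{"slide":[0,13.6,6.3],"angular":[0,0,0],"claw":-1},{"slide":[0,13.6,6.3],"angular":[0,0,0],"claw":-1},{"slide":[0,13.6,6.3],"angular":[0,0,0],"claw":-1},{"slide":[0,9,4.2],"angular":[0,0,0],"claw":-1},{"slide":[0,0,0],"angular":[0,0,0],"claw":-1},{"slide":[0,0,0],"angular":[0,0,0],"claw":-1}])

```text
time: 7.7
ee_pos: [0.5842, 0.0164, 0.0901]
tcp_rot: [155.1, -0.0, 96.2]
wrist_force: [-0.3, -0.4, 0.5]
opening: -0.0003
grasp_force: 0.0
```

```bash
python3 - <<'E'
from fit import *
import cv2
im=np.vstack([np.hstack([bot.camera("side")[100:310,150:350],bot.camera("scene")[80:290,200:400]])])
cv2.imwrite("pics/e.png",cv2.resize(cv2.cvtColor(im,cv2.COLOR_RGB2BGR),None,fx=2,fy=2))
o=bot.get_obs(); print(o["ee_pos"],o["tcp_rot"],o["wrist_force"],o["time"])
E
```

```text
[0.58395998 0.01638946 0.09031616] [ 1.55029006e+02 -4.17449147e-03  9.62000839e+01] [0.13884742 0.57335305 0.00188641] 7.8
```

View pics/e.png

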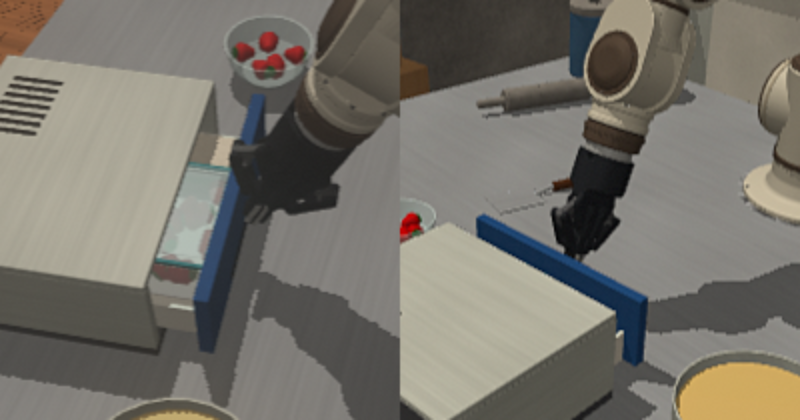

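The drawer slides well, with about 50 mm left to go and the lid still closed.

Request:
play_rows(increments=[{"slide":[0,9,4.2],"angular":[0,0,0],"claw":-1},{"slide":[0,9,4.2],"angular":[0,0,0],"claw":-1},{"slide":[0,9,4.2],"angular":[0,0,0],"claw":-1},{"slide":[0,4.5,2.1],"angular":[0,0,0],"claw":-1},{"slide":[0,2.7,1.3],"angular":[0,0,0],"claw":-1},{"slide":[0,2.7,1.3],"angular":[0,0,0],"claw":-1},{"slide":[0,1.8,0.8],"angular":[0,0,0],"claw":-1},{"slide":[0,0,0],"angular":[0,0,0],"claw":-1}])

```text
time: 8.6
ee_pos: [0.6271, 0.0211, 0.0904]
tcp_rot: [155.0, -0.0, 96.2]
wrist_force: [-0.1, -0.0, -0.2]
opening: 0.0001
grasp_force: 0.0
```

Request:
play_rows(increments=[{"slide":[0,1.8,0.8],"angular":[0,0,0],"claw":-1},{"slide":[0,0.9,0.4],"angular":[0,0,0],"claw":-1},{"slide":[0,0,0],"angular":[0,0,0],"claw":-1}])

```text
time: 8.9
ee_pos: [0.6298, 0.0213, 0.0904]
tcp_rot: [155.0, -0.0, 96.2]
wrist_force: [-1.1, -0.7, 0.3]
opening: -0.0003
grasp_force: 0.5
```

Request:
play_rows(increments=[{"slide":[0,0.9,0.4],"angular":[0,0,0],"claw":-1},{"slide":[0,0.9,0.4],"angular":[0,0,0],"claw":-1},{"slide":[0,0.9,0.4],"angular":[0,0,0],"claw":-1},{"slide":[0,0,0],"angular":[0,0,0],"claw":-1}])

```text
time: 9.3
ee_pos: [0.6328, 0.0217, 0.0904]
tcp_rot: [155.0, -0.0, 96.2]
wrist_force: [-2.2, 0.0, -0.3]
opening: 0.0001
grasp_force: 0.6
```

Request:
play_rows(increments=[{"slide":[0,0.9,0.4],"angular":[0,0,0],"claw":-1},{"slide":[0,0.9,0.4],"angular":[0,0,0],"claw":-1},{"slide":[0,0,0],"angular":[0,0,0],"claw":-1}])

```text
time: 9.6
ee_pos: [0.6338, 0.0218, 0.0904]
tcp_rot: [155.1, -0.0, 96.2]
wrist_force: [-12.5, -0.8, 6.0]
opening: -0.0001
grasp_force: 6.1
```

The force rose to 12.5 N, so the drawer is at its stop. Backing off to check.

Request:
play_rows(increments=[{"slide":[0,0,0],"angular":[0,0,0],"claw":-1},{"slide":[0,-9,-4.2],"angular":[0,0,0],"claw":-1},{"slide":[0,-27,-12.6],"angular":[0,0,0],"claw":-1},{"slide":[0,-36,-16.8],"angular":[0,0,0],"claw":-1},{"slide":[0,-36,-16.8],"angular":[0,0,0],"claw":-1},{"slide":[0,0,0],"angular":[0,0,0],"claw":-1},{"slide":[0,0,0],"angular":[0,0,0],"claw":-1}])

```text
time: 10.3
ee_pos: [0.5163, 0.0089, 0.0916]
tcp_rot: [154.9, 0.0, 96.2]
wrist_force: [0.4, -0.2, -0.3]
opening: -0.0002
grasp_force: 0.0
```

```bash
python3 - <<'E'
from fit import *
import cv2
im=np.vstack([np.hstack([bot.camera("side")[100:310,150:350],bot.camera("scene")[110:320,170:370]])])
cv2.imwrite("pics/f.png",cv2.resize(cv2.cvtColor(im,cv2.COLOR_RGB2BGR),None,fx=2,fy=2))
o=bot.get_obs(); print(o["ee_pos"],o["wrist_force"],o["time"])
E
```

```text
[0.51698092 0.0090414  0.09112221] [-1.17734826 -0.11156102 -0.64623559] 10.4
```

View pics/f.png

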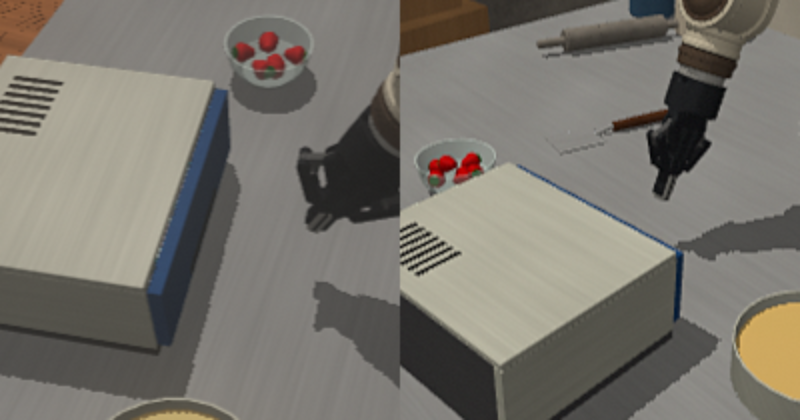

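The drawer is flush with the unit, the arm is clear, and the bowl, tin and spatula haven't moved.

```bash
python3 -c "
from workcell import bot
print(bot.job_done())"
```

```text
the job is handed in; nothing more can be done
None
```

I closed the lid, pushed the drawer shut to its stop, left the bowl, tin and spatula where they stood, and handed the job in at about 10.4 s; no verdict came back.

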